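Sort the mixed-up stock trays

ROBOT

A 6-joint arm with a two-finger parallel gripper is mounted at the origin on the work surface. World frame = base frame: x ahead of the robot, y to its left, z up, the work surface at z = 0. Lengths are in m, angles in rad, forces in N, time in s.
With the tool pointing down it reaches from about 0.15 to 0.775 m from the base axis. Payload 6.1 kg.
Tool frame: the origin (TCP) lies midway between the tips of the shut fingers; the grasp point (between the pads) lies 19 mm behind it; z points along the fingers, y is the line along which they close (so a half turn about z gives the same grasp; the last joint's range is limited). The gripper opens to 85 mm and grips with 20 to 120 N. Pads are 22 mm wide; open, the fingers measure 114 mm over their backs; the gripper's body (76 mm by 85 mm) begins 54 mm behind the grasp point. The pads swing forward as they close: fully open they stand 13 mm farther back than shut.
Start: joints at [1.218, 0.126, -0.04, 1.405, 0, 1.571], TCP at [0.181, 0.493, 0.231] pointing down, gripper open.
Joint ranges: [-2.72, 2.72], [-0.95, 1.95], [-1.27, 1.35], [-1.78, 2.02], [-1.46, 1.47], [-3.14, 3.14]. Speed limits (rad/s): [2.39, 2.39, 3.01, 3.14, 3.14, 3.14].

INTERFACE

Orientations are given as a unit quaternion [w, x, y, z].
In Python, from plant import arm gives the robot as it stands. The module is installed in compiled form; this text tells all that it offers.
- The arm moves only by the tool carry_out, never from a script. Its argument "increments" is a list of rows, each a list of 3 entries, a list of its own where there are three numbers: the shift along the world's x, y, z in mm, then the turn, a rotation vector about the world's x, y, z in degrees, then the opening, from -1 (shut) to 1 (fully open). In form: [[[x, y, z], [ax, ay, az], claw], ...]. A call has 1 to 12 rows; each row is the pose to reach, as a shift and turn from the pose commanded when the call began; what a row does not reach only later rows make up. A row lasts 1/12 s, in which the tool goes at most 41.7 mm and 7.16 degrees, less where a joint would pass 70% of its speed; a pose out of reach is approached as far as the arm can. A call with a gripper value outside its range is refused whole. The fingers move at their own pace and stop on an object; the grip force is fixed at half the most. Time passes only in rows, so rows that repeat a pose let the fingers close. It gives the time, the measured TCP pose, the force, the opening and the grip force at its end, in the units of the state.
- arm.observe(): the state, without advancing time (a new reading comes with each control period).
- arm.snapshot(name): name is "scene" or "top" or "wrist"; returns a dict with "image" (384x512x3 uint8, blue, green, red), "mtx" (3x3 intrinsics, pixels), "dist_coeffs" ([k1, k2, p1, p2, k3] as OpenCV has them; the pictures are not rectified), "rvec" (rotation vector, rad) and "tvec" (3), from world to camera coordinates, as OpenCV has them; the wrist camera has in their place "mount" (4x4, takes a point from camera to tool coordinates, whose origin is the TCP and whose axes are the flange's). Camera axes: x right, y down, z forward; pixel columns grow to the right and rows downward; lengths in m; the calibration is good to about 2 mm. A picture is of the moment at which its call begins: read the wrist's pose just before it. There is no depth.
- arm.sign_off(): hands the job in; it is judged then, once.
The state is a dict: "clock": time; "qpos": joint angles; "qd": joint speeds; "tau": joint torques, N m; "tool_pos": TCP position; "tool_rot": TCP orientation; "wrist_force": force on the tool from outside, world axes, zero at the start; "torque": the same for the moment, N m; "gripper_width": opening from 0.0 (shut) to 1.0 (fully open); "finger_force": force on a finger pad.
Only numpy, scipy, OpenCV 4.12 (cv2) and the standard library are available. Lean on these libraries where they do the work, as an engineer would, in place of code of your own. Each camera call takes 0.05 s, during which the arm holds its last target. There are 200 camera calls.

TASK

Each of the three yellow stock trays beside the drill holds one part that belongs in another tray. Put every one of these three parts into the tray of its own kind, standing upright on the floor of the compartment that the odd part there gives up, without knocking any of them over; use the rubber pad to set a part aside while you make room.

Things in the scene. Friction and masses are not known exactly. Their poses are not given: they have to be found in the camera images.
- flanged_hub: Flanged hub: a round flange of 56 mm diameter and 10 mm thickness with a round hub of 36 mm diameter on it, 60 mm tall in all, bored at the top, four small bolt holes in the flange, about 0.4 kg. Loose, raw steel, standing upright. Origin: centre of the underside; z up along its axis. At the start it stands in the free place of the hex-nut tray.
- hex_nut: Long hexagon coupling nut: hexagonal prism 36 mm across flats (41.6 mm across corners), 60 mm tall, with a dark threaded hole, about 0.3 kg. Loose, raw steel, standing upright. Origin: centre of the underside; z up along its axis, x square to one pair of flats (the other flats follow every 60 degrees). At the start it stands in the free place of the square-tube tray.
- square_tube: Cut-off of square steel tube, 40 x 40 mm outside, 4 mm wall, open at both ends, 60 mm tall, about 0.23 kg. Loose, raw steel, standing upright. Origin: centre of the underside; z up along its axis, x and y square to its sides. At the start it stands in the free place of the flanged-hub tray.
- hub_tray_place (a point): FLANGED-HUB TRAY. Yellow tray, fixed, 156 mm square, 2 x 2 compartments 72 mm wide inside, 76 mm apart; walls 4 mm thick, up to 16 mm above the bench; floor 3 mm. Three hold flanged hubs (60 mm tall, square to the tray, cannot be lifted out). This point: centre, on the floor, of the fourth, where the loose square tube stands by mistake. z up, x, y along the sides; tray middle at x +38, y +38 mm from here.
- nut_tray_place (a point): HEX-NUT TRAY. Yellow tray, fixed, 156 mm square, 2 x 2 compartments 72 mm wide inside, 76 mm apart; walls 4 mm thick, up to 16 mm above the bench; floor 3 mm. Three hold hexagon nuts (60 mm tall, square to the tray, cannot be lifted out). This point: centre, on the floor, of the fourth, where the loose flanged hub stands by mistake. z up, x, y along the sides; tray middle at x -38, y -38 mm from here.
- tube_tray_place (a point): SQUARE-TUBE TRAY. Yellow tray, fixed, 156 mm square, 2 x 2 compartments 72 mm wide inside, 76 mm apart; walls 4 mm thick, up to 16 mm above the bench; floor 3 mm. Three hold square tube cut-offs (60 mm tall, square to the tray, cannot be lifted out). This point: centre, on the floor, of the fourth, where the loose hexagon nut stands by mistake. z up, x, y along the sides; tray middle at x +38, y -38 mm from here.
- pad_top (a point): Bare black rubber pad, 120 x 120 mm and 4 mm thick, fixed flat on the bench in the row of the trays: the free spot for setting a part aside. This point is the centre of its top; z up, x and y along its sides.
Mind the look-alikes: they are no part of the job. What is shaped like the part that bears nut_tray_place but green is not meant.

How it is judged:
By the outcome, as a careful person would: the job done as asked, in the order asked, and still so for the second after the job is handed in, with the robot touching nothing.
It also fails if it takes over 99 s, if anything falls off the work surface, if the arm or the gripper's body presses on something with over 40 N, if the wrist force passes 120 N, or if a joint passes its speed limit or range.

## Working session

There is one attempt and no reset: what is moved stays moved. The work goes in short steps, Python scripts to look and compute and a tool call to move; the robot and the scene stay as the last step left them, time stands still between calls to the robot, and variables do not carry over. Pictures are saved under pics/ and viewed, at most 14 in all, crops included, and the job is handed in when it is done.

Besides the shell and the picture viewer there is one more tool, called after ">>>" in YAML: its name, and indented under it one key for each argument. carry_out: Moves the arm, as the interface text tells. Its arguments: {"type":"object","properties":{"increments":{"type":"array"}},"required":["increments"]}

```bash
mkdir -p pics; cat > h.py <<'E'
import numpy as np, cv2
from plant import arm
def snap(n,f=None):
    st=arm.observe(); s=arm.snapshot(n); s['st']=st
    if f: cv2.imwrite('pics/'+f,s['image'])
    if 'mount' in s:
        w,x,y,z=st['tool_rot']; from scipy.spatial.transform import Rotation as R
        T=np.eye(4);T[:3,:3]=R.from_quat([x,y,z,w]).as_matrix();T[:3,3]=st['tool_pos']
        s['Twc']=T@np.array(s['mount'])
    else:
        Rm=cv2.Rodrigues(np.array(s['rvec'],float))[0];T=np.eye(4);T[:3,:3]=Rm.T;T[:3,3]=-Rm.T@np.array(s['tvec'],float).ravel();s['Twc']=T
    return s
def ray(s,px,z):
    p=cv2.undistortPoints(np.array(px,float).reshape(-1,1,2),np.array(s['mtx']),np.array(s['dist_coeffs'])).reshape(-1,2)
    d=np.c_[p,np.ones(len(p))]@s['Twc'][:3,:3].T; o=s['Twc'][:3,3]
    return o+d*((z-o[2])/d[:,2])[:,None]
E
python3 - <<'E'
from h import *
for n in ['top','scene','wrist']:
    s=snap(n,n+'0.png'); print(n,s['Twc'].round(3).tolist())
print(arm.observe())
E
```

```text
top [[0.014, -0.997, 0.081, 0.349], [-1.0, -0.015, -0.008, 0.016], [0.009, -0.081, -0.997, 1.288], [0.0, 0.0, 0.0, 1.0]]
scene [[0.177, 0.509, -0.842, 1.24], [0.984, -0.103, 0.145, -0.13], [-0.013, -0.855, -0.519, 0.549], [0.0, 0.0, 0.0, 1.0]]
wrist [[0.345, 0.903, 0.256, 0.117], [0.939, -0.331, -0.095, 0.516], [-0.001, 0.273, -0.962, 0.373], [0.0, 0.0, 0.0, 1.0]]
{'clock': 0.15, 'qpos': array([ 1.21798201e+00,  1.26264549e-01, -4.03733347e-02,  1.40544670e+00,
        1.90562826e-05,  1.57079516e+00]), 'qd': array([-0.00137821, -0.00030982,  0.00263332,  0.00041758,  0.00145298,
       -0.00107532]), 'tau': array([ 2.93810721e-03, -4.36278319e+01,  3.53149116e+01,  1.37209852e-02,
       -3.46097227e-05,  3.79748798e-06]), 'tool_pos': array([0.18128728, 0.49234896, 0.23069649]), 'tool_rot': array([-1.22420840e-04,  1.75493026e-01,  9.84480463e-01, -6.32458398e-04]), 'wrist_force': array([ 0.44186799, -0.23462783, -0.76533375]), 'torque': array([ 0.03619249, -0.02437135,  0.03570575]), 'finger_force': 0.0, 'gripper_width': 0.9984665456362595}
```

View pics/top0.png

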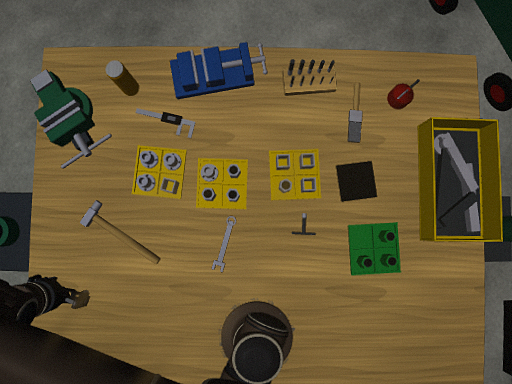

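View pics/scene0.png

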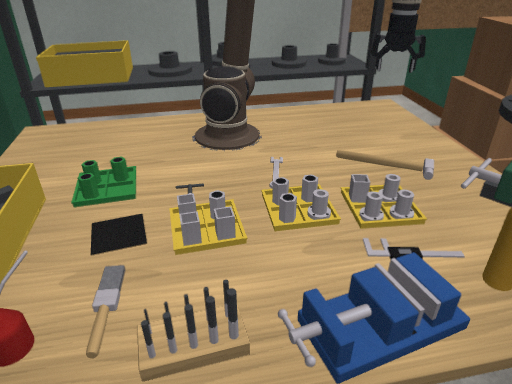

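The top view shows three yellow trays, at px (159,172) for hubs, (222,183) for nuts and (295,174) for tubes. The pad is at (357,181), and the green look-alike is at (374,248). The odd parts are the tube at (170,186), the hub at (209,170) and the nut at (285,185). The scene view agrees with this.

```bash
python3 - <<'E'
from h import *
s=snap('top'); im=s['image']; hsv=cv2.cvtColor(im,cv2.COLOR_BGR2HSV)
m=cv2.inRange(hsv,(22,170,90),(35,255,255)); m[:, 410:]=0
m=cv2.morphologyEx(m,cv2.MORPH_CLOSE,np.ones((3,3)))
def rep(m,z,lo):
    for c in cv2.findContours(m,cv2.RETR_EXTERNAL,cv2.CHAIN_APPROX_NONE)[0]:
        if cv2.contourArea(c)<lo: continue
        p=ray(s,c.reshape(-1,2),z)[:,:2]*1000
        (cx,cy),(w,h),a=cv2.minAreaRect(p.astype(np.float32)); print(c.reshape(-1,2).mean(0).round(),round(cx),round(cy),round(w),round(h),round(a,1))
rep(m,.012,800)
k=cv2.inRange(hsv,(0,0,0),(180,255,45)); k[:130]=0;k[220:]=0;k[:,:325]=0;k[:,390:]=0
rep(k,.004,500)
E
```

```text
[222. 183.] 486 118 162 161 88.6
[294. 174.] 518 -115 162 162 3.4
[159. 171.] 520 321 162 161 85.2
[356. 181.] 500 -317 117 118 8.6
```

>>> carry_out:
  increments:
    - [[298,-206,-11],[0,0,15.4],0.4]
    - [[298,-206,-11],[0,0,15.4],0.4]
    - [[298,-206,-11],[0,0,15.4],0.4]
    - [[298,-206,-11],[0,0,15.4],0.4]
    - [[298,-206,-11],[0,0,15.4],0.4]
    - [[298,-206,-11],[0,0,15.4],0.4]
    - [[298,-206,-11],[0,0,15.4],0.4]
    - [[298,-206,-11],[0,0,15.4],0.4]
    - [[298,-206,-11],[0,0,15.4],0.4]
    - [[298,-206,-11],[0,0,15.4],0.4]
    - [[298,-206,-11],[0,0,15.4],0.4]
    - [[298,-206,-11],[0,0,15.4],0.4]

```text
clock: 1.2
tool_pos: [0.4792, 0.2865, 0.22]
tool_rot: [-0.001, 0.042, 0.999, -0.0]
wrist_force: [0.4, -0.9, 0.2]
gripper_width: 0.701
finger_force: 0.0
```

```bash
python3 - <<'E'
from h import *
s=snap('wrist','w1.png'); print(s['Twc'].round(3).tolist(),s['st']['tool_pos'])
import pickle; pickle.dump({k:s[k] for k in s},open('s1.pkl','wb'))
E
```

```text
[[0.084, 0.959, 0.271, 0.411], [0.996, -0.081, -0.023, 0.292], [-0.0, 0.272, -0.962, 0.362], [0.0, 0.0, 0.0, 1.0]] [0.47918886 0.28645648 0.21995633]
```

View pics/w1.png

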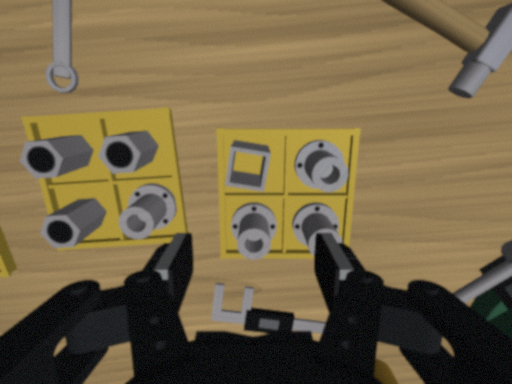

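```bash
cat >> h.py <<'E'
def crop(s,x,y,r,f,k=8):
    cv2.imwrite('pics/'+f,cv2.resize(s['image'][y-r:y+r,x-r:x+r],None,fx=k,fy=k,interpolation=cv2.INTER_CUBIC))
def trayfit(s,lo=2500,z=.016):
    hsv=cv2.cvtColor(s['image'],cv2.COLOR_BGR2HSV)
    m=cv2.inRange(hsv,(20,150,80),(35,255,255)); m=cv2.morphologyEx(m,cv2.MORPH_CLOSE,np.ones((3,3)))
    for c in cv2.findContours(m,cv2.RETR_EXTERNAL,cv2.CHAIN_APPROX_NONE)[0]:
        if cv2.contourArea(c)<lo: continue
        p=ray(s,c.reshape(-1,2),z)[:,:2]*1000
        (cx,cy),(w,h),a=cv2.minAreaRect(p.astype(np.float32)); print('tray',c.reshape(-1,2).mean(0).round(),round(cx,1),round(cy,1),round(w),round(h),round(a,1))
E
python3 - <<'E'
from h import *; import pickle
s=pickle.load(open('s1.pkl','rb')); crop(s,250,165,35,'c1.png'); trayfit(s)
E
```

```text
tray [283. 197.] 518.4 320.8 158 157 85.1
tray [104. 173.] 484.9 119.0 161 159 89.1
```

View pics/c1.png

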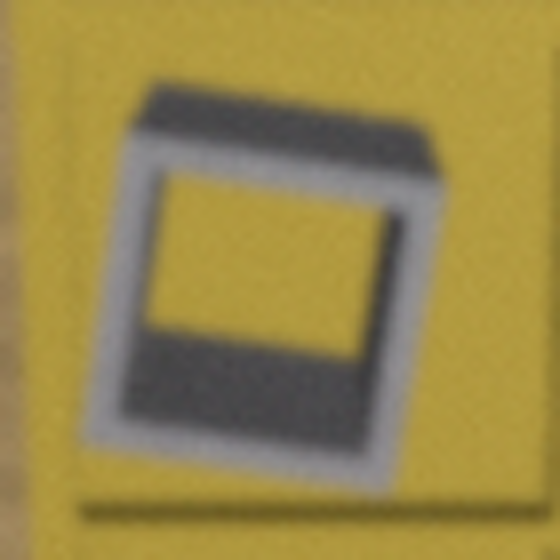

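The crop shows the tube's top rim, with corners at about crop px (128,130), (445,180), (392,495) and (82,443). It is turned slightly against the tray.

```bash
python3 - <<'E'
from h import *; import pickle
s=pickle.load(open('s1.pkl','rb'))
c=np.array([(128,130),(445,180),(392,495),(82,443)])/8+[214.5,129.5]
p=ray(s,c,.063)[:,:2]*1000; print(p.round(1),p.mean(0))
for i in range(4):
    d=p[(i+1)%4]-p[i]; print(np.hypot(*d).round(1),np.degrees(np.arctan2(d[1],d[0])).round(1))
E
```

```text
[[447.4 266.1]
 [456.7 304.1]
 [496.1 294.7]
 [486.1 256.2]] [471.57005305 280.27630562]
39.2 76.2
40.6 -13.5
39.8 -104.7
39.9 165.7
```

>>> carry_out:
  increments:
    - [[-7.6,-6.2,-40],[0,0,-7],0.3]
    - [[-7.6,-6.2,-80],[0,0,-9],0.3]
    - [[-7.6,-6.2,-110],[0,0,-9],0.3]
    - [[-7.6,-6.2,-140],[0,0,-9],0.3]
    - [[-7.6,-6.2,-160],[0,0,-9],0.3]
    - [[-7.6,-6.2,-180],[0,0,-9],0.3]
    - [[-7.6,-6.2,-196],[0,0,-9],0.3]
    - [[-7.6,-6.2,-196],[0,0,-9],0.3]

```text
clock: 1.92
tool_pos: [0.4685, 0.2804, 0.0212]
tool_rot: [-0.002, 0.119, 0.993, -0.002]
wrist_force: [0.1, 0.5, -0.7]
gripper_width: 0.651
finger_force: 0.0
```

>>> carry_out:
  increments:
    - [[0,0,0],[0,0,0],-0.2]
    - [[0,0,0],[0,0,0],-0.4]
    - [[0,0,0],[0,0,0],-0.6]
    - [[0,0,0],[0,0,0],-0.8]
    - [[0,0,0],[0,0,0],-1]
    - [[0,0,0],[0,0,0],-1]
    - [[0,0,0],[0,0,0],-1]
    - [[0,0,0],[0,0,0],-1]

```text
clock: 2.58
tool_pos: [0.4721, 0.2807, 0.025]
tool_rot: [0.0, 0.12, 0.993, 0.0]
wrist_force: [-1.2, 0.2, 3.3]
gripper_width: 0.465
finger_force: 60.9
```

>>> carry_out:
  increments:
    - [[0,0,15],[0,0,0],-1]
    - [[0,0,45],[0,0,0],-1]
    - [[0,0,80],[0,0,0],-1]
    - [[0,0,110],[0,0,0],-1]
    - [[0,-15,120],[0,0,0],-1]
    - [[2,-45,120],[0,0,0],-1]
    - [[5,-85,120],[0,0,0],-1]
    - [[7,-125,120],[0,0,0],-1]
    - [[9,-165,120],[0,0,0],-1]
    - [[11,-205,120],[0,0,0],-1]
    - [[13,-245,120],[0,0,0],-1]
    - [[15,-285,120],[0,0,0],-1]

```text
clock: 3.58
tool_pos: [0.4856, -0.0071, 0.1433]
tool_rot: [-0.001, 0.12, 0.993, -0.0]
wrist_force: [0.6, 0.6, -2.9]
gripper_width: 0.461
finger_force: 61.2
```

>>> carry_out:
  increments:
    - [[1,-40,0],[0,0,0],-1]
    - [[3,-80,0],[0,0,0],-1]
    - [[5,-120,0],[0,0,0],-1]
    - [[7,-160,0],[0,0,0],-1]
    - [[9,-200,0],[0,0,0],-1]
    - [[11,-240,0],[0,0,0],-1]
    - [[12,-275,0],[0,0,0],-1]
    - [[13,-300,0],[0,0,0],-1]
    - [[13,-313,0],[0,0,0],-1]
    - [[13,-313,-30],[0,0,0],-1]
    - [[13,-313,-60],[0,0,0],-1]
    - [[13,-313,-60],[0,0,0],-1]

```text
clock: 4.58
tool_pos: [0.4957, -0.3156, 0.0776]
tool_rot: [-0.005, 0.121, 0.993, 0.002]
wrist_force: [-1.3, 1.0, -4.5]
gripper_width: 0.46
finger_force: 61.1
```

>>> carry_out:
  increments:
    - [[0,0,-20],[0,0,0],-1]
    - [[0,0,-38],[0,0,0],-1]
    - [[0,0,-48],[0,0,0],-1]
    - [[0,0,-54],[0,0,0],-1]
    - [[0,0,-56],[0,0,0],-1]
    - [[0,0,-57],[0,0,0],-1]
    - [[0,0,-58],[0,0,0],-1]
    - [[0,0,-58],[0,0,0],-1]
    - [[0,0,-58],[0,0,0],-1]

```text
clock: 5.33
tool_pos: [0.5002, -0.3178, 0.0271]
tool_rot: [0.001, 0.12, 0.993, -0.0]
wrist_force: [-0.2, -0.2, -2.6]
gripper_width: 0.462
finger_force: 61.4
```

>>> carry_out:
  increments:
    - [[0,0,-0.5],[0,0,0],-1]
    - [[0,0,-1],[0,0,0],-1]
    - [[0,0,-1.5],[0,0,0],-1]
    - [[0,0,-1.5],[0,0,0],-1]
    - [[0,0,-1.5],[0,0,0],-1]
    - [[0,0,-1.5],[0,0,0],-1]

```text
clock: 5.83
tool_pos: [0.5001, -0.3178, 0.026]
tool_rot: [0.001, 0.12, 0.993, -0.0]
wrist_force: [-2.3, 0.4, 5.7]
gripper_width: 0.463
finger_force: 62.4
```

>>> carry_out:
  increments:
    - [[0,0,0],[0,0,0],-0.1]
    - [[0,0,0],[0,0,0],0.3]
    - [[0,0,0],[0,0,0],0.5]
    - [[0,0,0],[0,0,0],0.5]
    - [[0,0,0],[0,0,0],0.5]
    - [[0,0,15],[0,0,0],0.5]
    - [[0,0,45],[0,0,0],0.5]
    - [[0,0,85],[0,0,0],0.5]
    - [[0,0,125],[0,0,0],0.5]
    - [[0,15,160],[0,0,0],0.5]
    - [[1,50,180],[0,0,0],0.5]
    - [[2,90,195],[0,0,0],0.5]

```text
clock: 6.83
tool_pos: [0.5025, -0.2293, 0.2223]
tool_rot: [0.002, 0.122, 0.993, -0.001]
wrist_force: [0.1, 1.1, 0.2]
gripper_width: 0.748
finger_force: 0.0
```

>>> carry_out:
  increments:
    - [[20,383,0],[0,0,13],0.3]
    - [[20,383,0],[0,0,13],0.3]
    - [[20,383,0],[0,0,13],0.3]
    - [[20,383,0],[0,0,13],0.3]
    - [[20,383,0],[0,0,13],0.3]
    - [[20,383,0],[0,0,13],0.3]
    - [[20,383,0],[0,0,13],0.3]
    - [[20,383,0],[0,0,13],0.3]
    - [[20,383,0],[0,0,13],0.3]
    - [[20,383,0],[0,0,13],0.3]
    - [[20,383,0],[0,0,13],0.3]
    - [[20,383,0],[0,0,13],0.3]

```text
clock: 7.83
tool_pos: [0.5216, 0.1546, 0.2191]
tool_rot: [-0.0, 0.006, 1.0, -0.0]
wrist_force: [-0.2, 0.1, 0.2]
gripper_width: 0.651
finger_force: 0.0
```

```bash
python3 - <<'E'
from h import *
s=snap('wrist','w2.png'); print(s['st']['tool_pos'],s['st']['tool_rot']); trayfit(s)
import pickle; pickle.dump(s,open('s2.pkl','wb'))
cv2.imwrite('pics/w2b.png',cv2.resize(s['image'][90:310,130:430],None,fx=2.5,fy=2.5,interpolation=cv2.INTER_CUBIC))
E
```

```text
[0.52157953 0.15463231 0.21914295] [-2.70074035e-04  6.38240296e-03  9.99979534e-01 -3.52460368e-04]
tray [ 49. 167.] 515.7 -91.5 159 126 3.1
tray [405. 162.] 518.5 319.8 161 158 85.2
tray [220. 127.] 484.0 118.0 158 158 88.9
```

View pics/w2b.png

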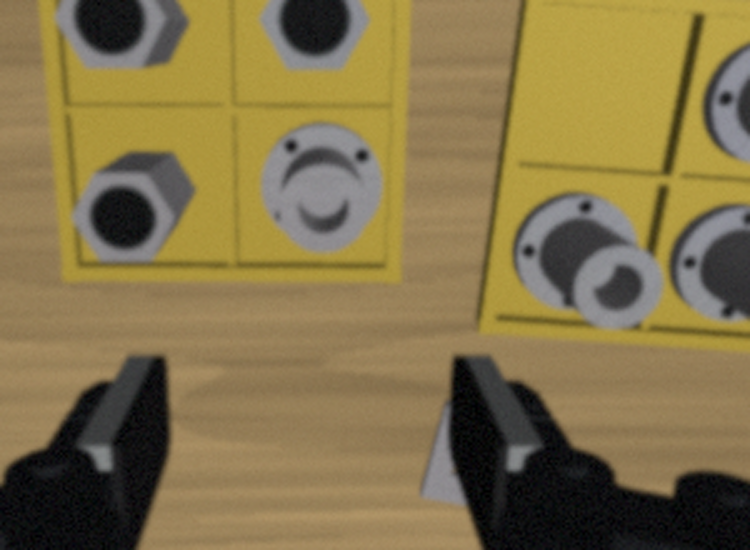

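The hub's flange covers crop px 261–383 by 122–252, with its top circle at about (323,205). The hub tray's free compartment is empty.

```bash
python3 - <<'E'
from h import *; import pickle
s=pickle.load(open('s2.pkl','rb'))
f=lambda q:np.array(q)/2.5+[129.7,89.7]
print('flange',(ray(s,f([(261,187),(383,187),(322,122),(322,252)]),.013)*1000).round(1)[:,:2].tolist())
print('top',(ray(s,f([(278,205),(369,205),(323,161),(323,250)]),.063)*1000).round(1)[:,:2].tolist())
E
```

```text
flange [[519.3, 131.6], [519.9, 187.9], [489.9, 160.0], [550.8, 159.5]]
top [[517.1, 141.5], [517.5, 177.7], [499.7, 159.5], [535.9, 159.3]]
```

>>> carry_out:
  increments:
    - [[-3.5,5,-40],[0,0,0],0.3]
    - [[-3.5,5,-80],[0,0,0],0.3]
    - [[-3.5,5,-110],[0,0,0],0.3]
    - [[-3.5,5,-140],[0,0,0],0.3]
    - [[-3.5,5,-160],[0,0,0],0.3]
    - [[-3.5,5,-180],[0,0,0],0.3]
    - [[-3.5,5,-195],[0,0,0],0.3]
    - [[-3.5,5,-195],[0,0,0],0.3]
    - [[-3.5,5,-195],[0,0,0],0.3]

```text
clock: 8.63
tool_pos: [0.5178, 0.1577, 0.0241]
tool_rot: [-0.001, 0.008, 1.0, -0.0]
wrist_force: [1.1, -0.2, 0.9]
gripper_width: 0.647
finger_force: 0.0
```

>>> carry_out:
  increments:
    - [[0,0,0],[0,0,0],-0.1]
    - [[0,0,0],[0,0,0],-0.3]
    - [[0,0,0],[0,0,0],-0.5]
    - [[0,0,0],[0,0,0],-0.7]
    - [[0,0,0],[0,0,0],-1]
    - [[0,0,0],[0,0,0],-1]
    - [[0,0,0],[0,0,0],-1]
    - [[0,0,0],[0,0,0],-1]

```text
clock: 9.3
tool_pos: [0.5196, 0.1594, 0.0263]
tool_rot: [0.002, 0.007, 1.0, 0.0]
wrist_force: [0.2, -2.2, 7.0]
gripper_width: 0.404
finger_force: 60.5
```

>>> carry_out:
  increments:
    - [[0,0,10],[0,0,0],-1]
    - [[0,0,35],[0,0,0],-1]
    - [[0,0,65],[0,0,0],-1]
    - [[0,0,95],[0,0,0],-1]
    - [[-4,12,100],[0,0,0],-1]
    - [[-14,40,100],[0,0,0],-1]
    - [[-25,75,100],[0,0,0],-1]
    - [[-36,108,100],[0,0,0],-1]
    - [[-41,123,100],[0,0,0],-1]
    - [[-41.5,126,100],[0,0,0],-1]
    - [[-41.5,126,100],[0,0,0],-1]
    - [[-41.5,126,100],[0,0,0],-1]

```text
clock: 10.3
tool_pos: [0.4764, 0.2852, 0.124]
tool_rot: [-0.0, 0.007, 1.0, -0.0]
wrist_force: [-0.5, 0.4, -3.5]
gripper_width: 0.409
finger_force: 60.7
```

>>> carry_out:
  increments:
    - [[0,0,-25],[0,0,0],-1]
    - [[0,0,-50],[0,0,0],-1]
    - [[0,0,-70],[0,0,0],-1]
    - [[0,0,-85],[0,0,0],-1]
    - [[0,0,-93],[0,0,0],-1]
    - [[0,0,-96],[0,0,0],-1]
    - [[0,0,-97.5],[0,0,0],-1]
    - [[0,0,-98.5],[0,0,0],-1]
    - [[0,0,-99],[0,0,0],-1]
    - [[0,0,-99],[0,0,0],-1]

```text
clock: 11.13
tool_pos: [0.4774, 0.2857, 0.0263]
tool_rot: [0.001, 0.007, 1.0, 0.0]
wrist_force: [-0.3, -0.2, -2.6]
gripper_width: 0.406
finger_force: 60.7
```

>>> carry_out:
  increments:
    - [[0,0,-0.5],[0,0,0],-1]
    - [[0,0,-1],[0,0,0],-1]
    - [[0,0,-1.5],[0,0,0],-1]
    - [[0,0,-1.5],[0,0,0],-1]
    - [[0,0,-1.5],[0,0,0],-1]

```text
clock: 11.55
tool_pos: [0.4774, 0.2857, 0.0263]
tool_rot: [0.001, 0.007, 1.0, 0.0]
wrist_force: [-2.7, -3.9, 9.5]
gripper_width: 0.408
finger_force: 61.7
```

>>> carry_out:
  increments:
    - [[0,0,0],[0,0,0],-0.2]
    - [[0,0,0],[0,0,0],0.1]
    - [[0,0,0],[0,0,0],0.3]
    - [[0,0,0],[0,0,0],0.3]
    - [[0,0,0],[0,0,0],0.3]
    - [[0,0,15],[0,0,0],0.3]
    - [[0,0,45],[0,0,0],0.3]
    - [[0,0,85],[0,0,0],0.3]
    - [[0,0,125],[0,0,0],0.3]
    - [[0,0,160],[0,0,0],0.3]
    - [[0,-10,180],[0,0,0],0.3]
    - [[0,-40,195],[0,0,0],0.3]

```text
clock: 12.55
tool_pos: [0.4778, 0.2478, 0.2216]
tool_rot: [0.002, 0.005, 1.0, 0.001]
wrist_force: [-0.5, -0.5, -0.4]
gripper_width: 0.65
finger_force: 0.0
```

>>> carry_out:
  increments:
    - [[0,-325,0],[0,0,4],0.3]
    - [[0,-325,0],[0,0,4],0.3]
    - [[0,-325,0],[0,0,4],0.3]
    - [[0,-325,0],[0,0,4],0.3]
    - [[0,-325,0],[0,0,4],0.3]
    - [[0,-325,0],[0,0,4],0.3]
    - [[0,-325,0],[0,0,4],0.3]
    - [[0,-325,0],[0,0,4],0.3]
    - [[0,-325,0],[0,0,4],0.3]
    - [[0,-325,0],[0,0,4],0.3]
    - [[0,-325,0],[0,0,4],0.3]

```text
clock: 13.47
tool_pos: [0.4767, -0.0794, 0.2188]
tool_rot: [-0.0, -0.027, 1.0, 0.0]
wrist_force: [-0.6, 0.7, 0.8]
gripper_width: 0.646
finger_force: 0.0
```

```bash
python3 - <<'E'
from h import *
s=snap('wrist','w3.png'); print(s['st']['tool_pos'],s['st']['tool_rot']); trayfit(s)
import pickle; pickle.dump(s,open('s3.pkl','wb'))
cv2.imwrite('pics/w3b.png',cv2.resize(s['image'][110:260,160:360],None,fx=4,fy=4,interpolation=cv2.INTER_CUBIC))
E
```

```text
[ 0.47671656 -0.07943685  0.21879846] [-9.84687499e-05 -2.74467058e-02  9.99623229e-01  2.60744187e-04]
tray [224. 196.] 516.8 -114.3 159 158 3.5
tray [423. 174.] 484.1 116.7 162 158 89.0
```

View pics/w3b.png

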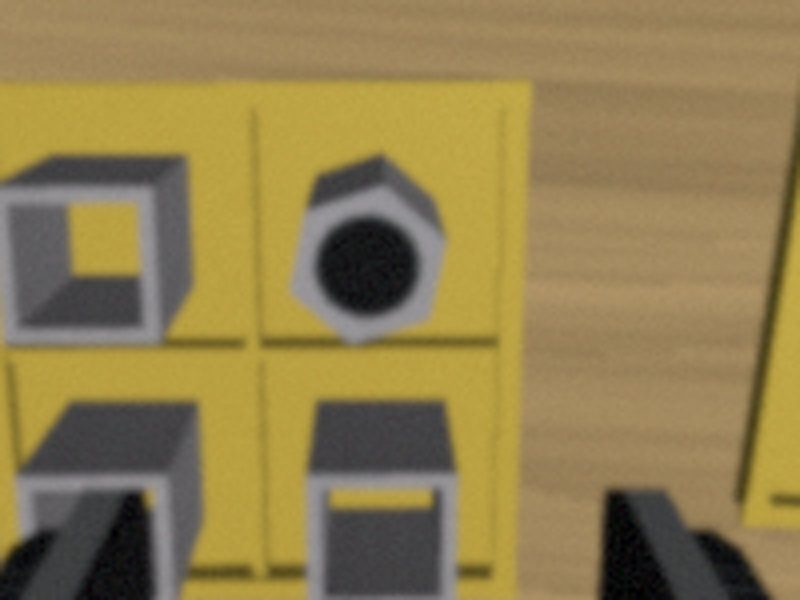

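The nut's top hexagon has corners at crop px (384,184), (446,237), (434,309), (355,344), (292,289) and (305,212), and its bore is at (367,265).

```bash
python3 - <<'E'
from h import *; import pickle
s=pickle.load(open('s3.pkl','rb'))
p=(ray(s,np.array([(384,184),(446,237),(434,309),(355,344),(292,289),(305,212),(367,265)])/4+[159.6,109.6],.063)*1000)[:,:2]
print(p.round(1),p[:6].mean(0)); h=p[:6]
for i in range(6):
    d=h[(i+1)%6]-h[i]; print(np.hypot(*d).round(1),np.degrees(np.arctan2(d[1],d[0])).round(1))
c=h-h.mean(0); a=np.degrees(np.arctan2(c[:,1],c[:,0])); print(a.round(1), 'mean corner mod60',np.degrees(np.angle(np.exp(1j*np.radians(a*6)).mean()))/6)
E
```

```text
[[ 456.1  -79. ]
 [ 468.5  -62.9]
 [ 487.1  -64.6]
 [ 497.4  -84. ]
 [ 483.9 -100.5]
 [ 464.2  -98. ]
 [ 476.7  -82.1]] [476.18019914 -81.50444662]
20.3 52.5
18.7 -5.2
22.0 -62.0
21.3 -129.3
19.9 172.9
20.6 112.8
[ 172.9  112.5   57.2   -6.7  -68.  -126. ] mean corner mod60 -6.367938038473256
```

>>> carry_out:
  increments:
    - [[-1,-2.3,-40],[0,0,-6],0.3]
    - [[-1,-2.3,-80],[0,0,-9.5],0.3]
    - [[-1,-2.3,-110],[0,0,-9.5],0.3]
    - [[-1,-2.3,-140],[0,0,-9.5],0.3]
    - [[-1,-2.3,-160],[0,0,-9.5],0.3]
    - [[-1,-2.3,-180],[0,0,-9.5],0.3]
    - [[-1,-2.3,-195],[0,0,-9.5],0.3]
    - [[-1,-2.3,-195],[0,0,-9.5],0.3]
    - [[-1,-2.3,-195],[0,0,-9.5],0.3]

```text
clock: 14.27
tool_pos: [0.4753, -0.0805, 0.0236]
tool_rot: [-0.001, 0.054, 0.999, 0.0]
wrist_force: [0.9, 0.1, 0.1]
gripper_width: 0.653
finger_force: 0.0
```

>>> carry_out:
  increments:
    - [[0,0,0],[0,0,0],-0.1]
    - [[0,0,0],[0,0,0],-0.3]
    - [[0,0,0],[0,0,0],-0.5]
    - [[0,0,0],[0,0,0],-0.7]
    - [[0,0,0],[0,0,0],-1]
    - [[0,0,0],[0,0,0],-1]
    - [[0,0,0],[0,0,0],-1]
    - [[0,0,0],[0,0,0],-1]

```text
clock: 14.93
tool_pos: [0.477, -0.0816, 0.0255]
tool_rot: [0.002, 0.055, 0.998, 0.0]
wrist_force: [-0.0, 2.9, 6.3]
gripper_width: 0.417
finger_force: 60.5
```

>>> carry_out:
  increments:
    - [[0,0,10],[0,0,0],-1]
    - [[0,0,35],[0,0,0],-1]
    - [[0,0,65],[0,0,0],-1]
    - [[0,0,95],[0,0,0],-1]
    - [[2,12,100],[0,0,0],-1]
    - [[8,40,100],[0,0,0],-1]
    - [[15,78,100],[0,0,0],-1]
    - [[23,116,100],[0,0,0],-1]
    - [[30,154,100],[0,0,0],-1]
    - [[37,192,100],[0,0,0],-1]
    - [[43,222,100],[0,0,0],-1]
    - [[46.5,237,100],[0,0,0],-1]

```text
clock: 15.93
tool_pos: [0.5224, 0.1583, 0.1243]
tool_rot: [0.0, 0.054, 0.999, 0.0]
wrist_force: [-0.1, -0.4, -1.4]
gripper_width: 0.415
finger_force: 60.5
```

>>> carry_out:
  increments:
    - [[0,0,0],[0,0,0],-1]
    - [[0,0,0],[0,0,0],-1]
    - [[0,0,-25],[0,0,0],-1]
    - [[0,0,-50],[0,0,0],-1]
    - [[0,0,-70],[0,0,0],-1]
    - [[0,0,-85],[0,0,0],-1]
    - [[0,0,-93],[0,0,0],-1]
    - [[0,0,-96],[0,0,0],-1]
    - [[0,0,-98],[0,0,0],-1]
    - [[0,0,-99],[0,0,0],-1]
    - [[0,0,-99.5],[0,0,0],-1]
    - [[0,0,-99.5],[0,0,0],-1]

```text
clock: 16.93
tool_pos: [0.523, 0.155, 0.0255]
tool_rot: [0.001, 0.055, 0.998, 0.0]
wrist_force: [-0.4, -1.3, 1.2]
gripper_width: 0.418
finger_force: 60.7
```

>>> carry_out:
  increments:
    - [[0,0,-0.5],[0,0,0],-1]
    - [[0,0,-1],[0,0,0],-1]
    - [[0,0,-1],[0,0,0],-1]
    - [[0,0,-1],[0,0,0],-1]

```text
clock: 17.27
tool_pos: [0.523, 0.155, 0.0255]
tool_rot: [0.001, 0.055, 0.998, -0.0]
wrist_force: [-3.3, -3.4, 8.9]
gripper_width: 0.416
finger_force: 62.0
```

>>> carry_out:
  increments:
    - [[0,0,0],[0,0,0],-0.2]
    - [[0,0,0],[0,0,0],0.1]
    - [[0,0,0],[0,0,0],0.3]
    - [[0,0,0],[0,0,0],0.3]
    - [[0,0,0],[0,0,0],0.3]
    - [[0,0,15],[0,0,0],0.3]
    - [[0,0,45],[0,0,0],0.3]
    - [[0,0,85],[0,0,0],0.3]
    - [[0,0,125],[0,0,0],0.3]
    - [[0,0,160],[0,0,0],0.3]
    - [[0,-10,180],[0,0,0],0.3]
    - [[0,-40,195],[0,0,0],0.3]

```text
clock: 18.27
tool_pos: [0.5233, 0.1174, 0.2213]
tool_rot: [0.002, 0.053, 0.999, 0.001]
wrist_force: [0.3, -0.5, -1.0]
gripper_width: 0.655
finger_force: 0.0
```

>>> carry_out:
  increments:
    - [[-23,-433,0],[0,0,-7.5],0.3]
    - [[-23,-433,0],[0,0,-7.5],0.3]
    - [[-23,-433,0],[0,0,-7.5],0.3]
    - [[-23,-433,0],[0,0,-7.5],0.3]
    - [[-23,-433,0],[0,0,-7.5],0.3]
    - [[-23,-433,0],[0,0,-7.5],0.3]
    - [[-23,-433,0],[0,0,-7.5],0.3]
    - [[-23,-433,0],[0,0,-7.5],0.3]
    - [[-23,-433,0],[0,0,-7.5],0.3]
    - [[-23,-433,0],[0,0,-7.5],0.3]
    - [[-23,-433,0],[0,0,-7.5],0.3]
    - [[-23,-433,0],[0,0,-7.5],0.3]

```text
clock: 19.27
tool_pos: [0.4986, -0.3217, 0.2174]
tool_rot: [-0.0, 0.123, 0.992, -0.0]
wrist_force: [-0.6, 0.1, 0.5]
gripper_width: 0.649
finger_force: 0.0
```

```bash
python3 - <<'E'
from h import *
s=snap('wrist'); print(s['st']['tool_pos'],s['st']['tool_rot'])
import pickle; pickle.dump(s,open('s4.pkl','wb'))
cv2.imwrite('pics/w4b.png',cv2.resize(s['image'][90:240,150:350],None,fx=4,fy=4,interpolation=cv2.INTER_CUBIC))
E
```

```text
[ 0.49864071 -0.32170219  0.21737431] [-4.26989122e-04  1.22596922e-01  9.92456425e-01 -2.40619327e-04]
```

View pics/w4b.png

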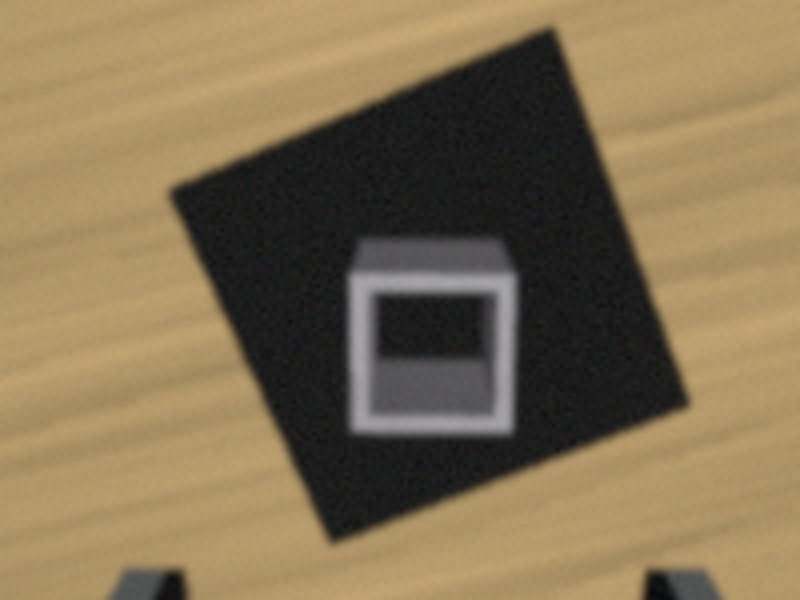

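The tube stands upright on the pad, square to the tool, with its top rim at crop px (349–517, 270–435).

>>> carry_out:
  increments:
    - [[0,0,-40],[0,0,0],0.3]
    - [[0,0,-80],[0,0,0],0.3]
    - [[0,0,-110],[0,0,0],0.3]
    - [[0,0,-140],[0,0,0],0.3]
    - [[0,0,-160],[0,0,0],0.3]
    - [[0,0,-180],[0,0,0],0.3]
    - [[0,0,-193],[0,0,0],0.3]
    - [[0,0,-193],[0,0,0],0.3]
    - [[0,0,-193],[0,0,0],0.3]

```text
clock: 20.07
tool_pos: [0.4991, -0.3164, 0.0251]
tool_rot: [-0.001, 0.12, 0.993, 0.0]
wrist_force: [0.8, -0.5, 0.5]
gripper_width: 0.649
finger_force: 0.0
```

>>> carry_out:
  increments:
    - [[0,0,0],[0,0,0],-0.1]
    - [[0,0,0],[0,0,0],-0.3]
    - [[0,0,0],[0,0,0],-0.5]
    - [[0,0,0],[0,0,0],-0.7]
    - [[0,0,0],[0,0,0],-1]
    - [[0,0,0],[0,0,0],-1]
    - [[0,0,0],[0,0,0],-1]
    - [[0,0,0],[0,0,0],-1]

```text
clock: 20.73
tool_pos: [0.5003, -0.3181, 0.027]
tool_rot: [0.001, 0.12, 0.993, -0.0]
wrist_force: [-0.2, 1.2, 7.3]
gripper_width: 0.462
finger_force: 61.3
```

>>> carry_out:
  increments:
    - [[0,0,10],[0,0,0],-1]
    - [[0,0,35],[0,0,0],-1]
    - [[0,0,65],[0,0,0],-1]
    - [[0,0,95],[0,0,0],-1]
    - [[-1,12,100],[0,0,3],-1]
    - [[-4,40,100],[0,0,6],-1]
    - [[-8,78,100],[0,0,9],-1]
    - [[-12,116,100],[0,0,12],-1]
    - [[-16,154,100],[0,0,15],-1]
    - [[-19,192,100],[0,0,17],-1]
    - [[-21,222,100],[0,0,17],-1]
    - [[-23,239,100],[0,0,17],-1]

```text
clock: 21.73
tool_pos: [0.4752, -0.0761, 0.1258]
tool_rot: [-0.0, -0.029, 1.0, 0.0]
wrist_force: [0.3, -0.2, -2.0]
gripper_width: 0.459
finger_force: 61.3
```

>>> carry_out:
  increments:
    - [[0,0,0],[0,0,0],-1]
    - [[0,0,0],[0,0,0],-1]
    - [[0,0,-25],[0,0,0],-1]
    - [[0,0,-50],[0,0,0],-1]
    - [[0,0,-70],[0,0,0],-1]
    - [[0,0,-85],[0,0,0],-1]
    - [[0,0,-93],[0,0,0],-1]
    - [[0,0,-97],[0,0,0],-1]
    - [[0,0,-99],[0,0,0],-1]
    - [[0,0,-100],[0,0,0],-1]
    - [[0,0,-100.5],[0,0,0],-1]
    - [[0,0,-100.5],[0,0,0],-1]

```text
clock: 22.73
tool_pos: [0.4768, -0.0794, 0.026]
tool_rot: [0.001, -0.028, 1.0, -0.001]
wrist_force: [-2.9, -1.2, 3.7]
gripper_width: 0.461
finger_force: 61.6
```

>>> carry_out:
  increments:
    - [[0,0,-0.5],[0,0,0],-1]
    - [[0,0,-1],[0,0,0],-1]
    - [[0,0,-1],[0,0,0],-1]
    - [[0,0,-1],[0,0,0],-1]

```text
clock: 23.07
tool_pos: [0.4768, -0.0794, 0.026]
tool_rot: [0.001, -0.028, 1.0, -0.001]
wrist_force: [-5.5, -1.9, 12.4]
gripper_width: 0.461
finger_force: 63.2
```

>>> carry_out:
  increments:
    - [[0,0,0],[0,0,0],-0.1]
    - [[0,0,0],[0,0,0],0.2]
    - [[0,0,0],[0,0,0],0.3]
    - [[0,0,0],[0,0,0],0.3]
    - [[0,0,0],[0,0,0],0.3]
    - [[0,0,15],[0,0,0],0.3]
    - [[0,0,45],[0,0,0],0.3]
    - [[0,0,85],[0,0,0],0.3]
    - [[0,0,125],[0,0,0],0.3]
    - [[0,0,160],[0,0,0],0.3]
    - [[0,0,200],[0,0,0],0.3]
    - [[0,20,230],[0,0,0],0.3]

```text
clock: 24.07
tool_pos: [0.4767, -0.0604, 0.257]
tool_rot: [0.001, -0.026, 1.0, -0.001]
wrist_force: [1.1, -0.5, 0.6]
gripper_width: 0.647
finger_force: 0.0
```

>>> carry_out:
  increments:
    - [[-40,180,70],[0,0,0],0.3]
    - [[-40,180,70],[0,0,0],0.3]
    - [[-40,180,70],[0,0,0],0.3]
    - [[-40,180,70],[0,0,0],0.3]
    - [[-40,180,70],[0,0,0],0.3]
    - [[-40,180,70],[0,0,0],0.3]
    - [[-40,180,70],[0,0,0],0.3]
    - [[-40,180,70],[0,0,0],0.3]

```text
clock: 24.73
tool_pos: [0.4363, 0.1212, 0.3236]
tool_rot: [-0.0, -0.028, 1.0, -0.0]
wrist_force: [-1.2, -0.5, -1.1]
gripper_width: 0.652
finger_force: 0.0
```

```bash
python3 - <<'E'
from h import *
snap('wrist','w5.png'); s=snap('scene')
cv2.imwrite('pics/s5.png',cv2.resize(s['image'][150:270,150:440],None,fx=2.7,fy=2.7,interpolation=cv2.INTER_CUBIC))
E
```

```text
(no output)
```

View pics/w5.png

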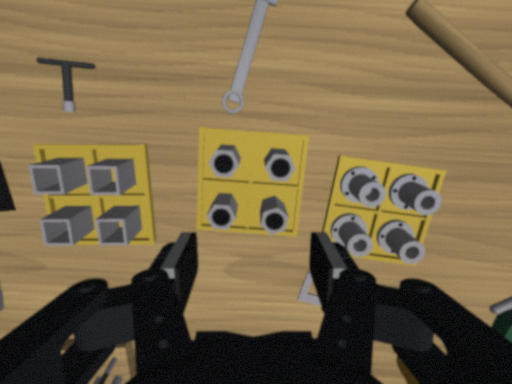

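View pics/s5.png

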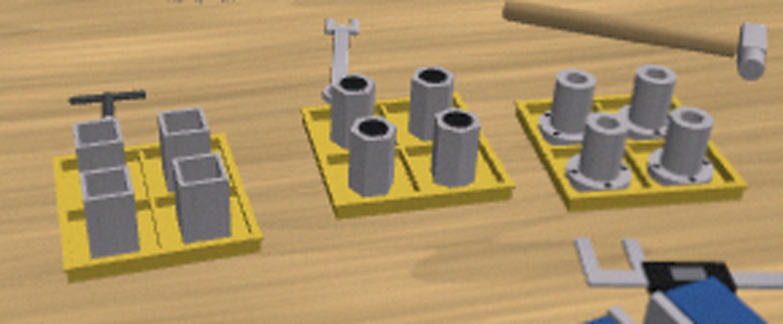

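Both views show four tubes, four nuts and four hubs, each set in its own tray with every part upright in a compartment. In the wrist view the trays are at px (92,200), (250,183) and (385,210), and the arm is clear of them.

```bash
python3 -c "
from plant import arm; print(arm.sign_off())"
```

```text
the job is handed in; nothing more can be done
None
```

The flanged hub, hex nut and square tube now each stand upright in the compartment freed in their own tray, checked in the wrist and scene cameras, and the job was handed in at about 25 s of the 99 s allowed.

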